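Take down the lotus lamp held by an unmarked hand nut

ROBOT

A 6-joint arm with a two-finger parallel gripper is mounted at the origin on the work surface. World frame = base frame: x ahead of the robot, y to its left, z up, the work surface at z = 0. Lengths are in m, angles in rad, forces in N, time in s.
With the tool pointing down it reaches from about 0.3 to 0.775 m from the base axis. Payload 14.6 kg.
Tool frame: the origin (TCP) lies midway between the tips of the shut fingers; the grasp point (between the pads) lies 19 mm behind it; z points along the fingers, y is the line along which they close (so a half turn about z gives the same grasp; the last joint's range is limited). The gripper opens to 94 mm and grips with 3 to 60 N. Pads are 16 mm wide; open, the fingers measure 119 mm over their backs; the gripper's body (75 mm by 177 mm) begins 78 mm behind the grasp point.
Start: joints at [-1.182, 0.3, 1.521, -0, 1.321, -0.067], TCP at [0.242, -0.494, 0.205] pointing down, gripper open.
Joint ranges: [-3.03, 3.03], [-0.79, 2.21], [0.23, 2.52], [-1.04, 4.18], [0, 3.07], [-2.55, 2.55]. Speed limits (rad/s): [2.22, 2.22, 2.57, 3.14, 3.14, 3.14].

INTERFACE

Orientations are given as [roll, pitch, yaw] about the fixed x, y, z axes, in that order (R = Rz(yaw) Ry(pitch) Rx(roll)).
In Python, from station import ctrl gives the robot as it stands. The module is installed in compiled form; this text tells all that it offers.
- The arm moves only by the tool servo_tool, never from a script. Its argument "plan" is a list of rows, each a list of 7 numbers: the opening in per cent of the stroke, from 0 (shut) to 100 (fully open), then the shift along the tool's x, y, z in m, then the turn, a rotation vector about the tool's x, y, z in rad. A call has exactly 8 rows; each row shifts and turns the commanded pose from where the row before left it, along the tool's axes as they then stand; what a row does not reach is not made up. A row lasts 1/8 s, in which the tool goes at most 62.5 mm and 10.7 degrees, less where a joint would pass 70% of its speed; a pose out of reach is approached as far as the arm can. A call with a gripper value outside its range is refused whole. The fingers move at their own pace and stop on an object; "force" is the grip in N (left out, the last holds). Time passes only in rows, so rows that do not move let the fingers close, or fill a call up. It gives the time, the measured TCP pose, the force, the opening and the grip force at its end, in the units of the state.
- ctrl.get_obs(): the state, without advancing time (a new reading comes with each control period).
- ctrl.camera(name): name is "scene" or "top" or "wrist"; returns a dict with "pixels" (384x512x3 uint8, red, green, blue), "z_map" (384x512 float32, m along the optical axis (not along the pixel's ray), 0 where there is no reading), "mtx" (3x3 intrinsics, pixels), "dist" ([k1, k2, p1, p2, k3] as OpenCV has them; the pictures are not rectified), "pose" (4x4, takes a point from camera to world coordinates). Camera axes: x right, y up, looking along -z (the intrinsics and any distortion apply to the point x, -y, -z); pixel columns grow to the right and rows downward; lengths in m; the calibration is good to about 2 mm. A picture is of the moment at which its call begins.
- ctrl.hand_in(): hands the job in; it is judged then, once.
The state is a dict: "time_s": time; "qpos": joint angles; "joint_vel": joint speeds; "tau": joint torques, N m; "ee_pos": TCP position; "eef_rot": TCP orientation; "force": force on the tool from outside, world axes, zero at the start; "moment": the same for the moment, N m; "grip_width": finger opening in m; "grip_force": force on a finger pad.
Only numpy, scipy, OpenCV 4.12 (cv2) and the standard library are available. Lean on these libraries where they do the work, as an engineer would, in place of code of your own. Each camera call takes 0.05 s, during which the arm holds its last target. There are 200 camera calls.

TASK

Take the cordless lotus lamp off its mount for charging: slacken the black hand nut that holds its slotted foot, slide the foot out along its channel, and set the lamp down gently, upright, inside the steel tray. Nobody remembers which way this nut unscrews, so feel it carefully in both directions and do not force it tighter; do not wrench the lamp against the nut or its washer, and leave everything else on the altar where it stands.

Things in the scene. Friction and masses are not known exactly. Their poses are not given: they have to be found in the camera images.
- mount: Lamp mount, fixed: aluminium base 170 x 74 x 10 mm; origin at the centre of its underside, x along it, z up. Two low side rails (tops 18 mm above the underside, 53 mm apart inside) make a channel along x; at x = +52 mm stands a 9 mm stud with a captive washer and the black hand nut. The lamp's foot leaves the channel towards the mount's -x.
- washer: Steel washer, 28 mm across, 4 mm thick, round the stud; does not turn, rises and sinks with the hand nut that sits on it (a rule on it includes the nut). Origin on the stud's axis at its underside: 15 mm above the mount's underside, on the lamp's foot, when the nut is tight.
- bar_nut (a joint): Turn of the hand nut from fully tight, rad, growing as it loosens; starts hand-tight at 0 to 0.25, stops at 4.4, captive. Thread hand unmarked: left or right. Nut and washer rise 6 mm per turn. Turning takes about 0.2 N m either way; at 0 it seats hard against further tightening (some 40 N m per rad), and forced beyond -0.04 rad (about 1.8 N m) the thread is damaged.
- nut_top (a point): On the stud's axis at the top face of the hand nut; x runs along the nut's bar and turns with it. The nut is a black upright bar 46 mm long, 12 mm wide (flat parallel sides, round ends), 28 mm tall, its underside 8 mm above the washer, on a 22 mm hub. When tight the bar lies along the mount's x, its top 55 mm above the mount's underside.
- lamp: Lotus lamp, loose, 0.15 to 0.31 kg: aluminium foot 150 x 50 x 5 mm, at x = -50 mm a stem and white lotus bud, top 81 mm above the foot's underside. Origin at the centre of the foot's underside, x along it. Starts on the mount's top (10 mm up) at the mount's origin, same yaw. Slid 45 mm towards -x it is clear of stud and washer and can be lifted.
- foot_lip (a point): On the lamp's foot, top of the lip near its +x end (lamp x = 70 mm). An open slot 12 mm wide, 30 mm deep here straddles the stud; across both prongs runs this lip, 5 mm wide, 2 mm high, just beyond the washer. It catches on the washer until that has risen over it: loosen the nut by 2.4 rad or more (3.5 rad leaves 1.3 mm above the lip), then slide, keeping the foot level.
- lamp_bud (a point): Centre of the bud's straight-sided cylindrical part, 44 mm in diameter, 24 mm tall, 47 mm above the foot's underside; axes as the lamp's.
- tray: Steel offering tray, fixed, 220 x 150 x 20 mm outside, walls and floor 5 mm; origin at the centre of its underside, x along its 220 mm side. The lamp goes inside, foot flat on its floor.
- shrine: Bystander: white ceramic shrine house with a terracotta roof, 145 x 160 x 215 mm; origin at the centre of its underside.
- incense_pot: Bystander: white ceramic incense pot, 104 mm across, 65 mm tall; origin under its centre.
- cup_a: Bystander: steel offering cup, 56 mm across, 50 mm tall; origin under its centre.
- cup_b: Bystander: steel offering cup like cup_a.
- figure_stand: Bystander: clear acrylic figure stand with an upright back plate, 60 x 80 x 66 mm; origin under its centre.
- lotus_ornament: Bystander: white plastic open lotus, about 80 mm across, 50 mm tall; origin under its centre.
Not all that is in view belongs to the job. Leave any blue look-alike of the lamp alone. What is shaped like the mount but purple is not meant.

How it is judged:
By the outcome, as a careful person would: the job done as asked, in the order asked, and still so for the second after the job is handed in, with the robot touching nothing.
It also fails if it takes over 72 s, if anything falls off the work surface, if the arm or the gripper's body presses on something with over 40 N, if the wrist force passes 120 N, or if a joint passes its speed limit or range.

## Working session

There is one attempt and no reset: what is moved stays moved. The work goes in short steps, Python scripts to look and compute and a tool call to move; the robot and the scene stay as the last step left them, time stands still between calls to the robot, and variables do not carry over. Pictures are saved under pics/ and viewed, at most 10 in all, crops included, and the job is handed in when it is done.

Besides the shell and the picture viewer there is one more tool, called after "Call:" by a JSON object that holds its "op" and its "data". servo_tool: Moves the arm, as the interface text tells. Its arguments: {"type":"object","properties":{"plan":{"type":"array","items":{"type":"array","items":{"type":"number"}}},"force":{"type":"number"}},"required":["plan"]}

```bash
mkdir -p pics; cat > h.py <<'E'
import numpy as np, cv2
from station import ctrl
def cam(n):
    return ctrl.camera(n)
def pts(c):
    """world xyz for every pixel using depth"""
    h,w=c['z_map'].shape
    u,v=np.meshgrid(np.arange(w),np.arange(h))
    p=cv2.undistortPoints(np.stack([u,v],-1).reshape(-1,1,2).astype(float),c['mtx'],np.array(c['dist'])).reshape(h,w,2)
    z=c['z_map']
    P=np.stack([p[...,0]*z,-p[...,1]*z,-z,np.ones_like(z)],-1)
    return (P@np.array(c['pose']).T)[...,:3]
def ray(c,uv,zp):
    p=cv2.undistortPoints(np.array(uv,float).reshape(-1,1,2),c['mtx'],np.array(c['dist'])).reshape(-1,2)
    d=np.c_[p[:,0],-p[:,1],-np.ones(len(p))]@np.array(c['pose'])[:3,:3].T
    o=np.array(c['pose'])[:3,3]
    return o+d*((zp-o[2])/d[:,2])[:,None]
def save(n,im): cv2.imwrite('pics/'+n,cv2.cvtColor(im,cv2.COLOR_RGB2BGR))
E
python3 - <<'E'
from h import *
import pickle
for n in('top','scene'):
    c=cam(n); pickle.dump(c,open(n+'.pkl','wb')); save(n+'0.png',cv2.resize(c['pixels'],(800,600)))
    print(n,np.round(c['pose'],3).tolist(),c['dist'],(c['z_map']>0).mean())
print(ctrl.get_obs())
E
```

```text
top [[0.013, 0.992, -0.122, 0.402], [-1.0, 0.015, 0.008, 0.049], [0.01, 0.122, 0.993, 1.515], [0.0, 0.0, 0.0, 1.0]] [-0.19108524  0.          0.          0.          0.        ] 0.9960734049479166
scene [[-0.653, -0.467, 0.596, 1.157], [0.757, -0.387, 0.527, 0.586], [-0.015, 0.796, 0.606, 0.663], [0.0, 0.0, 0.0, 1.0]] [-0.01223464  0.          0.          0.          0.        ] 0.987213134765625
{'time_s': 0.1, 'qpos': array([-1.18157995e+00,  3.00399289e-01,  1.52149597e+00, -3.14502031e-05,
        1.32070285e+00, -6.66020759e-02]), 'joint_vel': array([ 0.00031449, -0.00321783, -0.00258824, -0.00014382,  0.00226075,
       -0.00120473]), 'tau': array([ 3.32320442e-04, -5.32647943e+01, -3.53284121e+01,  7.08558387e-02,
        2.34676333e-02, -6.13867860e-05]), 'ee_pos': array([ 0.24201093, -0.49364003,  0.20496172]), 'eef_rot': array([-3.14058740e+00, -3.65196861e-05,  4.55826230e-01]), 'force': array([-0.51826292,  0.73874329, -0.34400938]), 'moment': array([ 0.01206735, -0.00453141, -0.00512319]), 'grip_force': 0.0, 'grip_width': 0.09410904962676103}
```

View pics/top0.png

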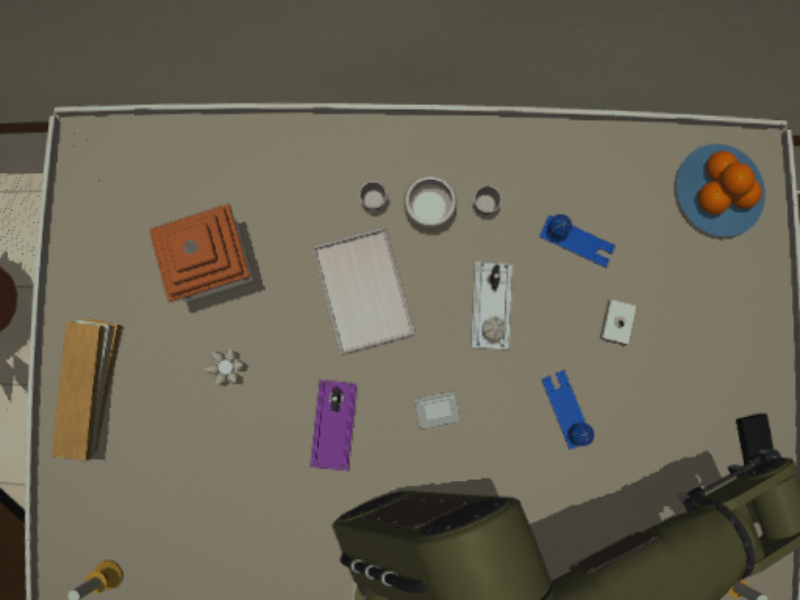

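View pics/scene0.png

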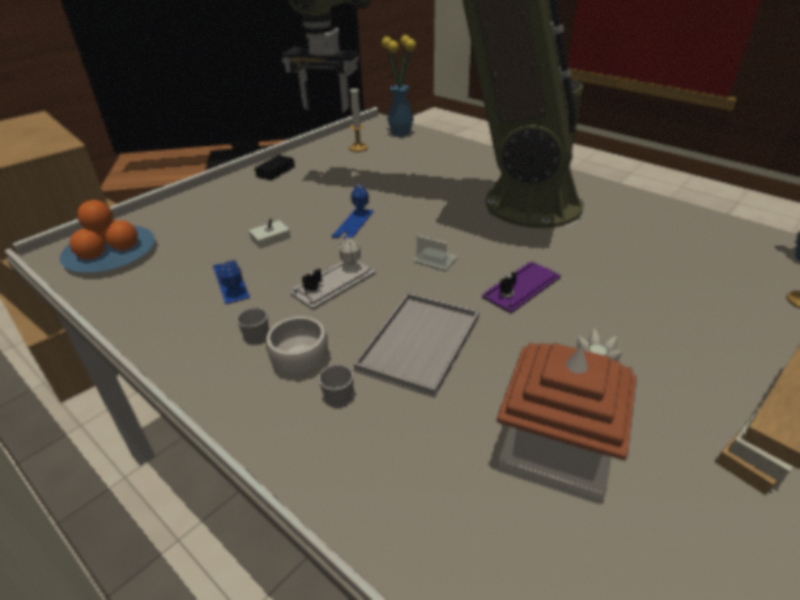

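The aluminium mount with the white bud is at about (492,305) in the 800x600 top view, with its nut at (495,278) and bud at (493,328). Possible look-alikes are the purple mount (334,425), the blue lamps (577,240) and (568,412), and the white block (619,322). I choose the aluminium one. The tray is at (364,291).

```bash
python3 - <<'E'
from h import *
import pickle
c=pickle.load(open('top.pkl','rb')); P=pts(c)
s=512/800
def box(x0,x1,y0,y1): return slice(int(y0*s),int(y1*s)),slice(int(x0*s),int(x1*s))
# mount
for n,b,lo,hi in(('mount',box(462,522,252,360),.006,.03),('tray',box(300,425,220,362),.003,.03),('bud',box(470,515,310,352),.05,.12),('nut',box(480,510,255,300),.045,.08)):
    Q=P[box(*[0]*4)] if 0 else P[b].reshape(-1,3); Q=Q[(Q[:,2]>lo)&(Q[:,2]<hi)]
    r=cv2.minAreaRect((Q[:,:2]*1000).astype(np.float32)); print(n,len(Q),r,np.round(Q.mean(0),4),np.round(np.percentile(Q[:,2],[5,50,95]),4))
tab=P[box(440,470,300,350)].reshape(-1,3); print('table z',np.median(tab[:,2]))
c=pickle.load(open('scene.pkl','rb'))
save('crop1.png',cv2.resize(c['pixels'][140:210,170:260],None,fx=6,fy=6,interpolation=cv2.INTER_CUBIC))
P=pts(c)
Q=P[145:205,180:245].reshape(-1,3)
for lo,hi in((.045,.07),(.07,.12)):
  q=Q[(Q[:,2]>lo)&(Q[:,2]<hi)];print(len(q),np.round(q.mean(0),4))
E
```

```text
mount 1098 ((576.40185546875, -137.00082397460938), (208.6636505126953, 118.16675567626953), 0.5670768618583679) [ 0.5762 -0.1354  0.0143] [0.007  0.0144 0.0217]
tray 3414 ((603.1429443359375, 118.8124008178711), (281.34259033203125, 247.4174346923828), 0.8823353052139282) [0.5985 0.1162 0.008 ] [0.0033 0.0064 0.0205]
bud 179 ((524.7521362304688, -134.2872314453125), (41.261417388916016, 42.39815902709961), 21.570953369140625) [ 0.5233 -0.1327  0.0782] [0.064  0.0787 0.0911]
nut 61 ((622.7650756835938, -140.39849853515625), (12.917081832885742, 43.35789108276367), 88.35917663574219) [ 0.6241 -0.1393  0.0548] [0.0486 0.055  0.0596]
table z 0.0005625407879175093
185 [ 0.6005 -0.1141  0.0574]
90 [ 0.5306 -0.1279  0.0794]
```

View pics/crop1.png

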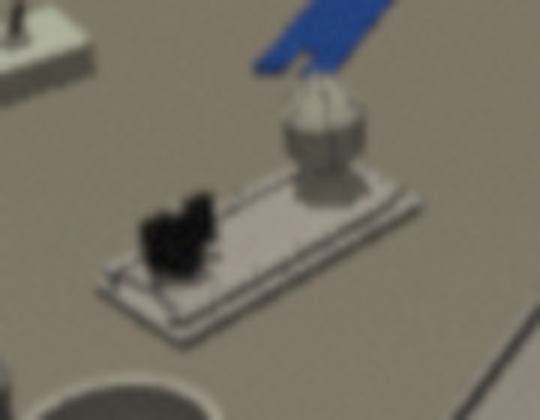

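Call:
{"op": "servo_tool", "data": {"plan": [[100,0.055,-0.017,0,0,0,0],[100,0.055,-0.017,0,0,0,0],[100,0.055,-0.017,0,0,0,0],[100,0.055,-0.017,0,0,0,0],[100,0.055,-0.017,0,0,0,0],[100,0.055,-0.017,0,0,0,0],[100,0.055,-0.017,0,0,0,0],[100,0.055,-0.017,0,0,0,0]]}}

```text
time_s: 1.1
ee_pos: [0.5784, -0.1765, 0.2052]
eef_rot: [-3.141, 0.0, 0.456]
force: [-0.7, -0.7, -0.2]
grip_width: 0.0942
grip_force: 0.0
```

Call:
{"op": "servo_tool", "data": {"plan": [[50,0.02,-0.005,0,0,0,0],[50,0,0,0,0,0,0.13],[50,0,0,0,0,0,0.13],[50,0,0,0,0,0,0.13],[50,0,0,0,0,0,0.13],[50,0,0,0,0,0,0],[50,0,0,0,0,0,0],[50,0,0,0,0,0,0]]}}

```text
time_s: 2.1
ee_pos: [0.593, -0.1649, 0.2054]
eef_rot: [-3.142, 0.0, -0.063]
force: [0.1, 0.1, -0.5]
grip_width: 0.0473
grip_force: 0.0
```

```bash
cat >> h.py <<'E'
from scipy.spatial.transform import Rotation as Rn
def tooldelta(target):
    o=ctrl.get_obs(); R=Rn.from_euler('xyz',o['eef_rot']).as_matrix()
    return R.T@(np.array(target)-o['ee_pos'])
def st():
    o=ctrl.get_obs(); print({k:np.round(o[k],4).tolist() for k in('time_s','qpos','ee_pos','eef_rot','force','moment','grip_width','grip_force')})
E
python3 - <<'E'
from h import *
import pickle
st(); c=cam('wrist'); pickle.dump(c,open('w1.pkl','wb')); save('w1.png',c['pixels']); print(np.round(c['pose'],3).tolist(),c['mtx'].tolist())
t=cam('top'); pickle.dump(t,open('t1.pkl','wb'))
E
```

```text
{'time_s': 2.1, 'qpos': [-0.3307, 0.4474, 1.32, 0.0, 1.3742, 1.3028], 'ee_pos': [0.593, -0.1649, 0.2054], 'eef_rot': [-3.1416, 0.0001, -0.0627], 'force': [0.0508, 0.1017, -0.5253], 'moment': [0.0252, 0.0072, 0.0505], 'grip_width': 0.0473, 'grip_force': 0.0}
[[-0.062, 0.957, 0.284, 0.675], [-0.998, -0.06, -0.018, -0.17], [-0.001, -0.285, 0.959, 0.385], [0.0, 0.0, 0.0, 1.0]] [[299.2583503235122, 0.0, 259.71334256837446], [0.0, 299.2583503235122, 194.89648293245844], [0.0, 0.0, 1.0]]
```

View pics/w1.png

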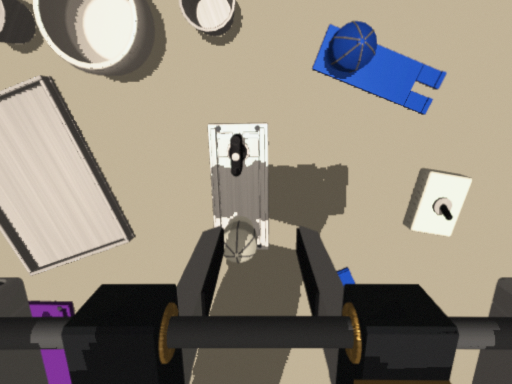

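The wrist view shows the black bar at (236,155), standing almost vertical in the image on the aluminium mount, whose far edge is at row 124. The bud is at (238,240) and the tray is at left. Next I measure the bar and the mount.

```bash
python3 - <<'E'
from h import *
import pickle
c=pickle.load(open('w1.pkl','rb')); im=c['pixels']
g=im.max(2)
m=np.zeros(g.shape,np.uint8); m[128:182,220:254]=(g[128:182,220:254]<45)
n,l,s,ce=cv2.connectedComponentsWithStats(m); i=1+np.argmax(s[1:,4]); print(s[i],ce[i])
cnt=max(cv2.findContours((l==i).astype(np.uint8),cv2.RETR_EXTERNAL,cv2.CHAIN_APPROX_NONE)[0],key=len)[:,0].astype(float)
W=ray(c,cnt,.055); r=cv2.minAreaRect((W[:,:2]*1000).astype(np.float32)); print('bar',r)
P=pts(c); z=P[...,2]
t=(l==i)&(abs(z-.055)<.006); q=P[t]; print('top pts',len(q),np.round(q.mean(0),4), cv2.minAreaRect((q[:,:2]*1000).astype(np.float32)))
# mount edges: left & right at each row via height>6mm
mk=np.zeros(g.shape,np.uint8); mk[115:230,195:285]=((z>.006)&(z<.03)&(im.min(2)>0))[115:230,195:285]
for a,b,zz in((130,200,.018),):
  L=[];R=[]
  for v in range(a,b):
    u=np.where(mk[v])[0]; L.append((u.min(),v)); R.append((u.max(),v))
  for E in(L,R):
    w=ray(c,E,.014)[:,:2]; f=cv2.fitLine(w.astype(np.float32),cv2.DIST_HUBER,0,.001,.001).ravel(); print('edge yaw',np.arctan2(f[1],f[0]),f, 'y at x=.62',f[3]+(.62-f[2])*f[1]/f[0])
u=np.where(mk[:,238])[0]; print('far edge',u.min(),ray(c,[(238,u.min())],.014))
E
```

```text
[230 135  16  41 295] [237.67457627 156.81016949]
bar ((623.8416748046875, -142.2127227783203), (16.55830955505371, 44.58206558227539), 84.7855224609375)
top pts 219 [ 0.6197 -0.1404  0.0552] ((624.1004028320312, -139.73573303222656), (11.618282318115234, 44.34669494628906), 87.1732177734375)
edge yaw -0.04686366 [ 0.9989021  -0.04684651  0.6077404  -0.10327724] y at x=.62 -0.1038522
edge yaw -0.05532974 [ 0.9984697  -0.05530151  0.60422885 -0.17478889] y at x=.62 -0.1756624
far edge 123 [[ 0.65658727 -0.14264532  0.014     ]]
```

Call:
{"op": "servo_tool", "data": {"plan": [[35,0.029,-0.027,0,0,0,-0.012],[35,0,0,0.04,0,0,0],[35,0,0,0.04,0,0,0],[35,0,0,0.035,0,0,0],[35,0,0,0.03,0,0,0],[35,0,0,0.02,0,0,0],[35,0,0,0.013,0,0,0],[35,0,0,0,0,0,0]]}}

```text
time_s: 3.2
ee_pos: [0.6236, -0.1397, 0.0271]
eef_rot: [-3.141, 0.001, -0.052]
force: [-0.6, -0.6, 0.5]
grip_width: 0.0331
grip_force: 0.0
```

```bash
python3 - <<'E'
from h import *
st(); c=cam('wrist'); s=cam('scene'); 
a=cv2.resize(c['pixels'],None,fx=.8,fy=.8); b=cv2.resize(s['pixels'][110:230,130:290],None,fx=2.56,fy=2.56,interpolation=cv2.INTER_CUBIC)[:307]
save('w2.png',np.hstack([a,b]))
E
```

```text
{'time_s': 3.2, 'qpos': [-0.2776, 0.6806, 1.3975, -0.0, 1.0642, 1.3453], 'ee_pos': [0.6236, -0.1397, 0.0271], 'eef_rot': [-3.1415, 0.0006, -0.052], 'force': [-0.5601, -0.5866, 0.4521], 'moment': [0.0764, 0.019, -0.0493], 'grip_width': 0.0331, 'grip_force': 0.0}
```

View pics/w2.png

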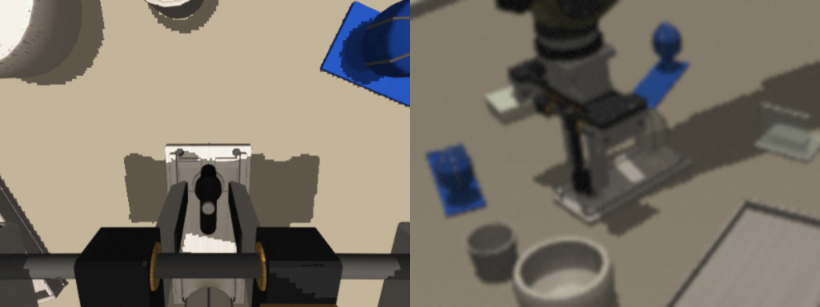

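The bar (208,195 in the left half) lies centred between the fingers. That picture came out 820 px wide, so I'll keep later ones within 800. Now I close gently.

Call:
{"op": "servo_tool", "data": {"plan": [[10,0,0,0,0,0,0],[5,0,0,0,0,0,0],[5,0,0,0,0,0,0],[5,0,0,0,0,0,0],[5,0,0,0,0,0,0],[5,0,0,0,0,0,0],[5,0,0,0,0,0,0],[5,0,0,0,0,0,0]], "force": 25}}

```text
time_s: 4.3
ee_pos: [0.6242, -0.1398, 0.0283]
eef_rot: [3.141, -0.001, -0.052]
force: [-0.5, 0.4, 5.6]
grip_width: 0.0116
grip_force: 26.4
```

```bash
python3 -c "
from h import *
st()"
```

```text
{'time_s': 4.3, 'qpos': [-0.2776, 0.6791, 1.3969, 0.0, 1.0642, 1.3455], 'ee_pos': [0.6242, -0.1398, 0.0283], 'eef_rot': [3.1413, -0.0014, -0.0524], 'force': [-0.513, 0.3949, 5.6098], 'moment': [0.0543, 0.0601, -0.0968], 'grip_width': 0.0116, 'grip_force': 26.4237}
```

Call:
{"op": "servo_tool", "data": {"plan": [[5,0,0,0,0,0,-0.01],[5,0,0,0,0,0,-0.01],[5,0,0,0,0,0,0],[5,0,0,0,0,0,0],[5,0,0,0,0,0,0],[5,0,0,0,0,0,0],[5,0,0,0,0,0,0],[5,0,0,0,0,0,0]]}}

```text
time_s: 5.3
ee_pos: [0.6242, -0.1398, 0.0283]
eef_rot: [3.141, -0.001, -0.032]
force: [-1.6, -0.3, 6.5]
grip_width: 0.0117
grip_force: 26.8
```

```bash
python3 -c "
from h import *
st()"
```

```text
{'time_s': 5.3, 'qpos': [-0.2776, 0.6791, 1.3969, 0.0001, 1.0642, 1.3256], 'ee_pos': [0.6242, -0.1398, 0.0283], 'eef_rot': [3.1413, -0.0014, -0.0325], 'force': [-1.5697, -0.3201, 6.521], 'moment': [0.052, 0.1275, -0.1934], 'grip_width': 0.0117, 'grip_force': 26.8086}
```

Call:
{"op": "servo_tool", "data": {"plan": [[5,0,0,0,0,0,0.01],[5,0,0,0,0,0,0.01],[5,0,0,0,0,0,0.01],[5,0,0,0,0,0,0.01],[5,0,0,0,0,0,0],[5,0,0,0,0,0,0],[5,0,0,0,0,0,0],[5,0,0,0,0,0,0]]}}

```text
time_s: 6.3
ee_pos: [0.6242, -0.1398, 0.0283]
eef_rot: [3.141, -0.001, -0.072]
force: [-0.9, -0.5, 7.0]
grip_width: 0.0116
grip_force: 26.9
```

```bash
python3 -c "
from h import *
st()"
```

```text
{'time_s': 6.3, 'qpos': [-0.2776, 0.6791, 1.3969, -0.0001, 1.0642, 1.3652], 'ee_pos': [0.6242, -0.1398, 0.0283], 'eef_rot': [3.1412, -0.0014, -0.0719], 'force': [-0.9154, -0.4627, 6.9544], 'moment': [-0.0161, 0.1365, 0.1917], 'grip_width': 0.0116, 'grip_force': 26.8906}
```

Call:
{"op": "servo_tool", "data": {"plan": [[5,0,0,0,0,0,0.01],[5,0,0,0,0,0,0.01],[5,0,0,0,0,0,0],[5,0,0,0,0,0,0],[5,0,0,0,0,0,0],[5,0,0,0,0,0,0],[5,0,0,0,0,0,0],[5,0,0,0,0,0,0]]}}

```text
time_s: 7.3
ee_pos: [0.6242, -0.1398, 0.0282]
eef_rot: [3.141, -0.001, -0.092]
force: [-1.0, -0.6, 5.6]
grip_width: 0.0121
grip_force: 26.9
```

```bash
python3 -c "
from h import *
st()"
```

```text
{'time_s': 7.3, 'qpos': [-0.2776, 0.6791, 1.3969, -0.0001, 1.0642, 1.3852], 'ee_pos': [0.6242, -0.1398, 0.0282], 'eef_rot': [3.1412, -0.0013, -0.0919], 'force': [-1.044, -0.6172, 5.5824], 'moment': [0.0173, 0.1294, 0.1808], 'grip_width': 0.0121, 'grip_force': 26.8904}
```

Call:
{"op": "servo_tool", "data": {"plan": [[5,0,0,0,0,0,-0.02],[5,0,0,0,0,0,-0.02],[5,0,0,0,0,0,-0.02],[5,0,0,0,0,0,-0.01],[5,0,0,0,0,0,-0.01],[5,0,0,0,0,0,0],[5,0,0,0,0,0,0],[5,0,0,0,0,0,0]]}}

```text
time_s: 8.3
ee_pos: [0.6242, -0.1398, 0.0283]
eef_rot: [3.141, -0.002, -0.013]
force: [-0.1, -0.3, 6.5]
grip_width: 0.0119
grip_force: 27.2
```

```bash
python3 -c "
from h import *
st()"
```

```text
{'time_s': 8.3, 'qpos': [-0.2777, 0.679, 1.3969, 0.0002, 1.0641, 1.3058], 'ee_pos': [0.6242, -0.1398, 0.0283], 'eef_rot': [3.1413, -0.0015, -0.0127], 'force': [-0.1305, -0.2562, 6.4693], 'moment': [0.009, 0.052, -0.3926], 'grip_width': 0.0119, 'grip_force': 27.2493}
```

Call:
{"op": "servo_tool", "data": {"plan": [[5,0,0,0,0,0,0.04],[5,0,0,0,0,0,0.04],[5,0,0,0,0,0,0.03],[5,0,0,0,0,0,0.03],[5,0,0,0,0,0,0.03],[5,0,0,0,0,0,0.03],[5,0,0,0,0,0,0],[5,0,0,0,0,0,0]]}}

```text
time_s: 9.3
ee_pos: [0.6242, -0.1397, 0.0283]
eef_rot: [3.142, -0.001, -0.212]
force: [-0.5, 0.2, 5.4]
grip_width: 0.0118
grip_force: 26.9
```

```bash
python3 -c "
from h import *
st()"
```

```text
{'time_s': 9.3, 'qpos': [-0.2775, 0.6791, 1.3969, 0.0, 1.0642, 1.5053], 'ee_pos': [0.6242, -0.1397, 0.0283], 'eef_rot': [3.1415, -0.0014, -0.212], 'force': [-0.5024, 0.1856, 5.4465], 'moment': [0.107, 0.087, 0.1228], 'grip_width': 0.0118, 'grip_force': 26.9316}
```

CCW raised the moment to 0.39 N m, which is the seat. CW takes only friction, so this is a left-hand thread and CW loosens it. I open, swing half a turn clear of the bar, and regrip for one long CW sweep.

Call:
{"op": "servo_tool", "data": {"plan": [[75,0,0,0,0,0,0],[75,0,0,0,0,0,0],[75,0,0,0,0,0,0],[75,0,0,0,0,0,0],[75,0,0,0,0,0,-0.18],[75,0,0,0,0,0,-0.18],[75,0,0,0,0,0,-0.18],[75,0,0,0,0,0,-0.18]]}}

```text
time_s: 10.3
ee_pos: [0.6236, -0.1396, 0.0273]
eef_rot: [-3.141, 0.0, 0.514]
force: [-0.9, -0.1, -0.1]
grip_width: 0.0704
grip_force: 0.0
```

Call:
{"op": "servo_tool", "data": {"plan": [[75,0,0,0,0,0,-0.18],[75,0,0,0,0,0,-0.18],[75,0,0,0,0,0,-0.18],[75,0,0,0,0,0,-0.18],[75,0,0,0,0,0,-0.18],[75,0,0,0,0,0,-0.18],[75,0,0,0,0,0,-0.18],[75,0,0,0,0,0,-0.18]]}}

```text
time_s: 11.3
ee_pos: [0.6237, -0.1396, 0.0273]
eef_rot: [-3.141, -0.0, 1.954]
force: [0.5, -0.0, -0.0]
grip_width: 0.0706
grip_force: 0.0
```

Call:
{"op": "servo_tool", "data": {"plan": [[75,0,0,0,0,0,-0.18],[75,0,0,0,0,0,-0.18],[75,0,0,0,0,0,-0.18],[75,0,0,0,0,0,-0.18],[75,0,0,0,0,0,-0.18],[75,0,0,0,0,0,-0.08],[40,0,0,0,0,0,0],[20,0,0,0,0,0,0]]}}

```text
time_s: 12.3
ee_pos: [0.6237, -0.1396, 0.0274]
eef_rot: [3.142, -0.0, 2.926]
force: [-0.4, -0.4, -0.1]
grip_width: 0.0543
grip_force: 0.0
```

Call:
{"op": "servo_tool", "data": {"plan": [[5,0,0,0,0,0,0],[5,0,0,0,0,0,0],[5,0,0,0,0,0,0],[5,0,0,0,0,0,0],[5,0,0,0,0,0,0],[5,0,0,0,0,0,0],[5,0,0,0,0,0,0.08],[5,0,0,0,0,0,0.08]], "force": 30}}

```text
time_s: 13.3
ee_pos: [0.6245, -0.1398, 0.0283]
eef_rot: [3.141, 0.002, 2.765]
force: [2.1, 0.5, 4.9]
grip_width: 0.0122
grip_force: 30.8
```

```bash
python3 -c "
from h import *
st()"
```

```text
{'time_s': 13.3, 'qpos': [-0.2774, 0.6792, 1.3967, 0.0001, 1.0637, -1.4721], 'ee_pos': [0.6245, -0.1398, 0.0283], 'eef_rot': [3.1413, 0.0021, 2.7654], 'force': [2.1005, 0.5092, 4.9367], 'moment': [0.1225, -0.3763, 0.1917], 'grip_width': 0.0122, 'grip_force': 30.8438}
```

Call:
{"op": "servo_tool", "data": {"plan": [[5,0,0,-0.00016,0,0,0.15],[5,0,0,-0.00016,0,0,0.15],[5,0,0,-0.00016,0,0,0.15],[5,0,0,-0.00016,0,0,0.15],[5,0,0,-0.00016,0,0,0.15],[5,0,0,-0.00016,0,0,0.15],[5,0,0,0,0,0,0],[5,0,0,0,0,0,0]]}}

```text
time_s: 14.3
ee_pos: [0.6246, -0.1396, 0.0292]
eef_rot: [3.139, 0.001, 1.871]
force: [3.6, 1.8, 5.5]
grip_width: 0.0117
grip_force: 31.1
```

```bash
python3 -c "
from h import *
st()"
```

```text
{'time_s': 14.3, 'qpos': [-0.2774, 0.6781, 1.3962, 0.0005, 1.065, -0.5781], 'ee_pos': [0.6246, -0.1396, 0.0292], 'eef_rot': [3.1394, 0.0009, 1.8713], 'force': [3.5686, 1.8389, 5.5163], 'moment': [0.1746, -0.8155, -0.1449], 'grip_width': 0.0117, 'grip_force': 31.124}
```

Call:
{"op": "servo_tool", "data": {"plan": [[5,0,0,-0.00016,0,0,0.15],[5,0,0,-0.00016,0,0,0.15],[5,0,0,-0.00016,0,0,0.15],[5,0,0,-0.00016,0,0,0.15],[5,0,0,-0.00016,0,0,0.15],[5,0,0,-0.00016,0,0,0.15],[5,0,0,-0.00016,0,0,0.15],[5,0,0,-0.00016,0,0,0.15]]}}

```text
time_s: 15.3
ee_pos: [0.6248, -0.1397, 0.0304]
eef_rot: [3.139, -0.002, 0.667]
force: [5.0, 1.4, 3.9]
grip_width: 0.0115
grip_force: 30.9
```

Call:
{"op": "servo_tool", "data": {"plan": [[5,0,0,-0.00016,0,0,0.15],[5,0,0,-0.00016,0,0,0.15],[5,0,0,-0.00016,0,0,0.15],[5,0,0,-0.00016,0,0,0.15],[5,0,0,-0.00016,0,0,0.15],[5,0,0,-0.00016,0,0,0.15],[5,0,0,-0.00016,0,0,0.15],[5,0,0,0,0,0,0]]}}

```text
time_s: 16.3
ee_pos: [0.6248, -0.1399, 0.0315]
eef_rot: [-3.141, -0.003, -0.381]
force: [5.9, -0.0, 3.0]
grip_width: 0.0119
grip_force: 31.0
```

```bash
python3 -c "
from h import *
st()"
```

```text
{'time_s': 16.3, 'qpos': [-0.2775, 0.6751, 1.395, 0.0001, 1.0685, 1.6739], 'ee_pos': [0.6248, -0.1399, 0.0315], 'eef_rot': [-3.1412, -0.003, -0.3807], 'force': [5.9416, -0.0142, 2.9843], 'moment': [-0.0308, -1.1636, -0.1239], 'grip_width': 0.0119, 'grip_force': 30.9942}
```

Call:
{"op": "servo_tool", "data": {"plan": [[50,0,0,0,0,0,0],[50,0,0,0,0,0,0],[50,0,0,0,0,0,0],[50,0,0,-0.03,0,0,0],[70,0,0,-0.05,0,0,0],[70,0,0,-0.05,0,0,0],[70,0,0,-0.04,0,0,-0.165],[70,0,0,0,0,0,-0.165]]}}

```text
time_s: 17.3
ee_pos: [0.6246, -0.1399, 0.2042]
eef_rot: [3.14, -0.005, -0.046]
force: [-0.8, 0.5, -0.4]
grip_width: 0.0658
grip_force: 0.0
```

Call:
{"op": "servo_tool", "data": {"plan": [[75,-0.042,0,0,0,0,0],[75,-0.042,0,0,0,0,0],[75,0,0,0,0,0,0],[75,0,0,0,0,0,0],[75,0,0,0,0,0,0],[75,0,0,0,0,0,0],[75,0,0,0,0,0,0],[75,0,0,0,0,0,0]]}}

```text
time_s: 18.3
ee_pos: [0.5399, -0.1353, 0.2007]
eef_rot: [-3.142, 0.0, -0.052]
force: [0.6, -0.1, 0.9]
grip_width: 0.0707
grip_force: 0.0
```

```bash
python3 - <<'E'
from h import *
import pickle
st(); c=cam('wrist'); pickle.dump(c,open('w3.pkl','wb')); save('w3.png',c['pixels'])
im=c['pixels'];P=pts(c);z=P[...,2]
g=im.max(2); m=(g<45)&(abs(z-.058)<.006)&(P[...,0]>.58)&(P[...,0]<.67)&(abs(P[...,1]+.14)<.035)
q=P[m]; print('bar',len(q),q.mean(0),cv2.minAreaRect((q[:,:2]*1000).astype(np.float32)))
m=(z>.05)&(z<.1)&(P[...,0]>.49)&(P[...,0]<.56)&(abs(P[...,1]+.135)<.035); q=P[m]
print('bud',len(q),q.mean(0),cv2.minAreaRect((q[:,:2]*1000).astype(np.float32)),np.percentile(q[:,2],95))
# tray from the top view: wall-top points
t=pickle.load(open('t1.pkl','rb')); P=pts(t); z=P[...,2]
m=(z>.015)&(z<.026)&(P[...,0]>.5)&(P[...,0]<.73)&(P[...,1]>.02)&(P[...,1]<.21); q=P[m]
print('tray',len(q),cv2.minAreaRect((q[:,:2]*1000).astype(np.float32)))
E
```

```text
{'time_s': 18.3, 'qpos': [-0.3113, 0.3185, 1.5079, -0.0, 1.3153, 1.3116], 'ee_pos': [0.5399, -0.1353, 0.2007], 'eef_rot': [-3.1416, 0.0001, -0.0521], 'force': [0.5583, -0.0674, 0.9217], 'moment': [-0.0149, -0.0044, -0.0269], 'grip_width': 0.0707, 'grip_force': 0.0}
bar 238 [ 0.62162407 -0.13988339  0.05849223] ((623.1062622070312, -139.39126586914062), (11.760756492614746, 41.47991943359375), 67.94098663330078)
bud 1314 [ 0.52755429 -0.13501835  0.07788065] ((522.38623046875, -134.91067504882812), (43.11293029785156, 42.998451232910156), 13.728361129760742) 0.09045336237670984
tray 297 ((599.0653076171875, 115.93057250976562), (216.93951416015625, 147.7551727294922), 16.281896591186523)
```

View pics/w3.png

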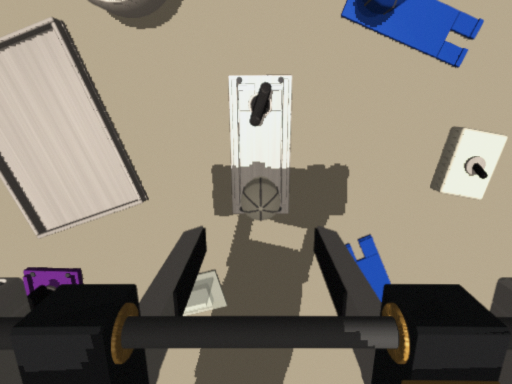

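The bar has turned to about -0.385 rad and its top is at 58.5 mm, so the nut is about 3.5 rad loose, as intended. The bud is at (0.522,-0.135), and the tray centre is at (0.599,0.116) with yaw 0.284. I go down over the bud.

Call:
{"op": "servo_tool", "data": {"plan": [[80,-0.018,0,0,0,0,0],[80,0,0,0.04,0,0,0],[80,0,0,0.04,0,0,0],[80,0,0,0.04,0,0,0],[80,0,0,0.03,0,0,0],[80,0,0,0.013,0,0,0],[80,0,0,0,0,0,0],[65,0,0,0,0,0,0]], "force": 15}}

```text
time_s: 19.35
ee_pos: [0.5225, -0.1346, 0.039]
eef_rot: [3.141, -0.002, -0.052]
force: [-0.2, -0.6, 0.4]
grip_width: 0.0682
grip_force: 0.0
```

Call:
{"op": "servo_tool", "data": {"plan": [[55,0,0,0,0,0,0],[50,0,0,0,0,0,0],[40,0,0,0,0,0,0],[40,0,0,0,0,0,0],[40,0,0,0,0,0,0],[40,0,0,0,0,0,0],[40,0,0,0,0,0,0],[40,0,0,0,0,0,0]], "force": 15}}

```text
time_s: 20.35
ee_pos: [0.522, -0.1345, 0.0381]
eef_rot: [3.141, -0.0, -0.052]
force: [-0.9, -2.0, 5.9]
grip_width: 0.0435
grip_force: 15.0
```

```bash
python3 -c "
from h import *
st()"
```

```text
{'time_s': 20.35, 'qpos': [-0.3201, 0.4754, 1.7047, -0.0001, 0.961, 1.3031], 'ee_pos': [0.522, -0.1345, 0.0381], 'eef_rot': [3.1414, -0.0005, -0.0523], 'force': [-0.8828, -1.9579, 5.9328], 'moment': [-0.118, 0.1639, -0.0143], 'grip_width': 0.0435, 'grip_force': 15.0005}
```

Call:
{"op": "servo_tool", "data": {"plan": [[40,0,0,0,0,0,0],[40,0,0,0,0,0,0],[40,0,0,0,0,0,0],[40,0,0,-0.0003,0,0,0],[40,-0.002,0,0,0,0,0],[40,-0.002,0,0,0,0,0],[40,0,0,0,0,0,0],[40,0,0,0,0,0,0]], "force": 40}}

```text
time_s: 21.35
ee_pos: [0.5178, -0.134, 0.0388]
eef_rot: [-3.141, 0.0, -0.052]
force: [-4.1, 1.2, 12.7]
grip_width: 0.043
grip_force: 40.0
```

```bash
python3 -c "
from h import *
st()"
```

```text
{'time_s': 21.35, 'qpos': [-0.3218, 0.4668, 1.7162, 0.0002, 0.9588, 1.3011], 'ee_pos': [0.5178, -0.134, 0.0388], 'eef_rot': [-3.1414, 0.0001, -0.0522], 'force': [-4.1054, 1.2327, 12.6637], 'moment': [0.4207, 0.8246, -0.0934], 'grip_width': 0.043, 'grip_force': 40.0033}
```

Call:
{"op": "servo_tool", "data": {"plan": [[40,0,0,-0.0003,0,0,0],[40,0,0,-0.0003,0,0,0],[40,0,0,0,0,0,0],[40,0,0,0,0,0,0],[40,0,0,0,0,0,0],[40,0,0,0,0,0,0],[40,0,0,0,0,0,0],[40,0,0,0,0,0,0]]}}

```text
time_s: 22.35
ee_pos: [0.5177, -0.134, 0.0389]
eef_rot: [-3.141, 0.0, -0.052]
force: [-2.2, 0.4, 6.8]
grip_width: 0.043
grip_force: 40.0
```

```bash
python3 -c "
from h import *
st()"
```

```text
{'time_s': 22.35, 'qpos': [-0.3218, 0.4666, 1.7162, 0.0002, 0.9593, 1.301], 'ee_pos': [0.5177, -0.134, 0.0389], 'eef_rot': [-3.1413, 0.0004, -0.0521], 'force': [-2.1942, 0.3509, 6.752], 'moment': [0.2486, 0.4067, -0.057], 'grip_width': 0.043, 'grip_force': 40.0016}
```

Call:
{"op": "servo_tool", "data": {"plan": [[40,0,0,-0.0003,0,0,0],[40,0,0,-0.0002,0,0,0],[40,-0.004,0,0,0,0,0],[40,-0.004,0,0,0,0,0],[40,-0.004,0,0,0,0,0],[40,-0.004,0,0,0,0,0],[40,-0.004,0,0,0,0,0],[40,0,0,0,0,0,0]]}}

```text
time_s: 23.35
ee_pos: [0.4975, -0.1331, 0.0391]
eef_rot: [-3.142, 0.001, -0.052]
force: [-0.5, -0.2, -0.6]
grip_width: 0.0432
grip_force: 40.0
```

```bash
python3 -c "
from h import *
st()"
```

```text
{'time_s': 23.35, 'qpos': [-0.3325, 0.4296, 1.7724, -0.0001, 0.9402, 1.2906], 'ee_pos': [0.4975, -0.1331, 0.0391], 'eef_rot': [-3.1415, 0.0006, -0.0523], 'force': [-0.5052, -0.1619, -0.5531], 'moment': [0.06, 0.212, 0.024], 'grip_width': 0.0432, 'grip_force': 39.9995}
```

Call:
{"op": "servo_tool", "data": {"plan": [[40,-0.004,0,0,0,0,0],[40,-0.004,0,0,0,0,0],[40,-0.004,0,0,0,0,0],[40,-0.004,0,0,0,0,0],[40,-0.004,0,0,0,0,0],[40,-0.004,0,0,0,0,0],[40,-0.004,0,0,0,0,0],[40,0,0,0,0,0,0]]}}

```text
time_s: 24.35
ee_pos: [0.4696, -0.1316, 0.0392]
eef_rot: [-3.142, 0.0, -0.052]
force: [-1.8, -0.4, -0.7]
grip_width: 0.0428
grip_force: 40.0
```

```bash
python3 - <<'E'
from h import *
st(); c=cam('wrist'); s=cam('scene')
a=cv2.resize(c['pixels'],(400,300)); b=cv2.resize(s['pixels'][110:230,130:290],(400,300),interpolation=cv2.INTER_CUBIC)
save('w4.png',np.hstack([a,b]))
E
```

```text
{'time_s': 24.35, 'qpos': [-0.3483, 0.3788, 1.8483, -0.0001, 0.9149, 1.2748], 'ee_pos': [0.4696, -0.1316, 0.0392], 'eef_rot': [-3.1415, 0.0004, -0.0523], 'force': [-1.8011, -0.3941, -0.7497], 'moment': [0.1344, 0.3141, -0.03], 'grip_width': 0.0428, 'grip_force': 39.9999}
```

View pics/w4.png

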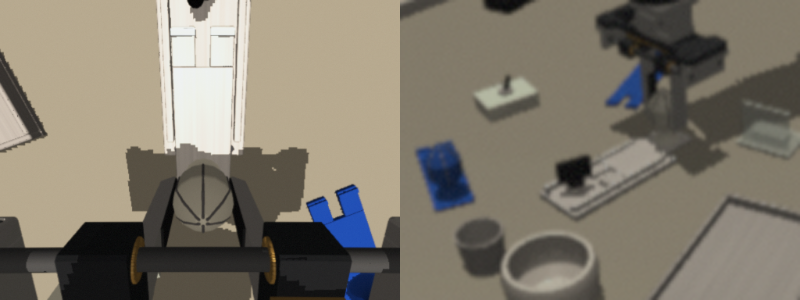

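The foot has slid with the bud: the prong ends with the lip show at (197,45) in the left half, clear of the nut at the top edge. I lift.

Call:
{"op": "servo_tool", "data": {"plan": [[40,-0.003,0,-0.002,0,0,0],[40,0,0,-0.004,0,0,0],[40,0,0,-0.008,0,0,0],[40,0,0,-0.015,0,0,0],[40,0,0,-0.02,0,0,0],[40,0,0,-0.02,0,0,0],[40,0,0,-0.015,0,0,0],[40,0,0,0,0,0,0]]}}

```text
time_s: 25.45
ee_pos: [0.4674, -0.1316, 0.1244]
eef_rot: [3.141, -0.002, -0.052]
force: [-0.1, 0.1, -2.9]
grip_width: 0.0429
grip_force: 40.0
```

```bash
python3 - <<'E'
from h import *
st(); c=cam('wrist')
s=cam('scene')
a=cv2.resize(c['pixels'],(400,300)); b=cv2.resize(s['pixels'][80:230,130:330],(400,300),interpolation=cv2.INTER_CUBIC)
save('w5.png',np.hstack([a,b]))
P=pts(c); 
# foot plane: points at foot region
im=c['pixels']; print([(v,np.round(P[v,u],4).tolist()) for v,u in((120,250),(150,250),(180,250),(150,225),(150,280))])
E
```

```text
{'time_s': 25.45, 'qpos': [-0.35, 0.2437, 1.7936, 0.0, 1.102, 1.273], 'ee_pos': [0.4674, -0.1316, 0.1244], 'eef_rot': [3.1409, -0.0022, -0.0522], 'force': [-0.1033, 0.1336, -2.8787], 'moment': [0.0013, 0.051, -0.012], 'grip_width': 0.0429, 'grip_force': 39.9992}
[(120, [0.5408, -0.1291, 0.1011]), (150, [0.5211, -0.128, 0.1014]), (180, [0.5002, -0.1267, 0.1011]), (150, [0.5219, -0.111, 0.1008]), (150, [0.52, -0.1482, 0.1011])]
```

View pics/w5.png

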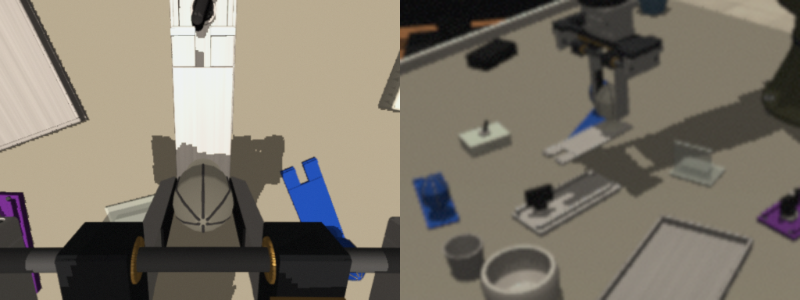

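The lamp hangs level in the grip with the foot top at z=0.101 all over, and it is clear of the mount. Now I carry it over the tray.

Call:
{"op": "servo_tool", "data": {"plan": [[40,0.006,-0.018,0,0,0,0],[40,0.01,-0.034,0,0,0,0],[40,0.01,-0.034,0,0,0,0],[40,0.01,-0.034,0,0,0,0],[40,0.01,-0.034,0,0,0,0],[40,0.01,-0.034,0,0,0,0],[40,0.01,-0.034,0,0,0,0],[40,0.005,-0.016,0,0,0,0]]}}

```text
time_s: 26.55
ee_pos: [0.5501, 0.1038, 0.1222]
eef_rot: [3.141, 0.002, -0.051]
force: [-0.4, 0.2, -3.6]
grip_width: 0.043
grip_force: 40.0
```

Call:
{"op": "servo_tool", "data": {"plan": [[40,0,0,0,0,0,-0.04],[40,0,0,0,0,0,-0.08],[40,0,0,0,0,0,-0.08],[40,0,0,0,0,0,-0.08],[40,0,0,0,0,0,-0.056],[40,0,0,0,0,0,0],[40,0,0,0,0,0,0],[40,0,0,0,0,0,0]]}}

```text
time_s: 27.55
ee_pos: [0.5502, 0.1024, 0.1231]
eef_rot: [3.142, 0.0, 0.283]
force: [-0.0, 0.4, -2.5]
grip_width: 0.043
grip_force: 40.0
```

```bash
python3 - <<'E'
from h import *
st(); c=cam('wrist'); save('w6.png',c['pixels'])
P=pts(c);z=P[...,2]
m=(z>.085)&(z<.12)&(P[...,0]>.58)&(P[...,0]<.72); q=P[m]; print('foot',cv2.minAreaRect((q[:,:2]*1000).astype(np.float32)),np.percentile(q[:,2],[5,50,95]))
for k,(a,b) in {'L':(.15,.25),}.items(): pass
m=(z>.014)&(z<.026)&(P[...,0]>.48)&(P[...,0]<.73)&(P[...,1]>.02)&(P[...,1]<.22);q=P[m];print('tray',len(q),cv2.minAreaRect((q[:,:2]*1000).astype(np.float32)))
t=cam('top');P=pts(t);z=P[...,2]
E
```

```text
{'time_s': 27.55, 'qpos': [0.1185, 0.401, 1.5852, -0.0001, 1.1556, 1.4064], 'ee_pos': [0.5502, 0.1024, 0.1231], 'eef_rot': [3.1416, 0.0002, 0.283], 'force': [-0.0017, 0.3628, -2.4787], 'moment': [-0.0101, 0.0929, 0.0026], 'grip_width': 0.043, 'grip_force': 39.9994}
foot ((621.1760864257812, 123.739990234375), (100.07195281982422, 50.06953811645508), 16.407939910888672) [0.09884413 0.10003297 0.10152899]
tray 4464 ((606.2239379882812, 96.4044418334961), (218.30856323242188, 204.58380126953125), 13.151988983154297)
```

View pics/w6.png

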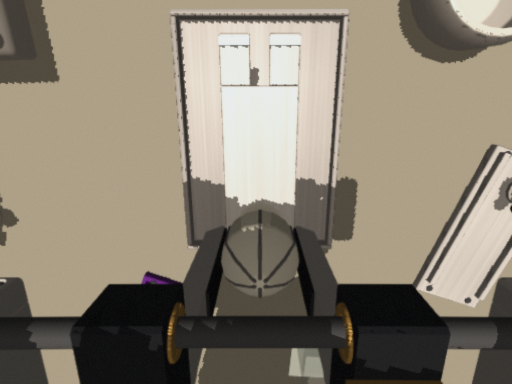

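The foot is aligned and centred above the tray: tray walls at columns 175 to 345, foot at 220 to 300. I lower it.

Call:
{"op": "servo_tool", "data": {"plan": [[40,0,0,0.01,0,0,0],[40,0,0,0.015,0,0,0],[40,0,0,0.018,0,0,0],[40,0,0,0.018,0,0,0],[40,0,0,0.012,0,0,0],[40,0,0,0.008,0,0,0],[40,0,0,0.003,0,0,0],[40,0,0,0,0,0,0]]}}

```text
time_s: 28.65
ee_pos: [0.5504, 0.1025, 0.0394]
eef_rot: [3.142, -0.0, 0.284]
force: [-0.4, 0.4, -2.0]
grip_width: 0.0431
grip_force: 40.0
```

Call:
{"op": "servo_tool", "data": {"plan": [[40,0,0,0.0005,0,0,0],[40,0,0,0.0005,0,0,0],[40,0,0,0.0005,0,0,0],[40,0,0,0.0005,0,0,0],[40,0,0,0.0005,0,0,0],[40,0,0,0.0005,0,0,0],[40,0,0,0,0,0,0],[40,0,0,0,0,0,0]]}}

```text
time_s: 29.65
ee_pos: [0.5503, 0.1025, 0.0362]
eef_rot: [-3.142, 0.0, 0.284]
force: [0.8, -0.7, -1.0]
grip_width: 0.0432
grip_force: 40.0
```

```bash
python3 -c "
from h import *
st()"
```

```text
{'time_s': 29.65, 'qpos': [0.1187, 0.5168, 1.6445, 0.0, 0.9803, 1.4057], 'ee_pos': [0.5503, 0.1025, 0.0362], 'eef_rot': [-3.1416, 0.0, 0.2838], 'force': [0.7819, -0.7056, -0.9847], 'moment': [-0.0033, 0.0053, 0.0127], 'grip_width': 0.0432, 'grip_force': 39.9993}
```

Call:
{"op": "servo_tool", "data": {"plan": [[40,0,0,0.0004,0,0,0],[40,0,0,0.0004,0,0,0],[40,0,0,0.0004,0,0,0],[40,0,0,0.0004,0,0,0],[40,0,0,0,0,0,0],[40,0,0,0,0,0,0],[40,0,0,0,0,0,0],[40,0,0,0,0,0,0]]}}

```text
time_s: 30.65
ee_pos: [0.5503, 0.1025, 0.0346]
eef_rot: [3.142, -0.0, 0.284]
force: [0.1, 1.3, -2.5]
grip_width: 0.0429
grip_force: 40.0
```

Call:
{"op": "servo_tool", "data": {"plan": [[40,0,0,0.0003,0,0,0],[40,0,0,0.0003,0,0,0],[40,0,0,0,0,0,0],[40,0,0,0,0,0,0],[40,0,0,0,0,0,0],[40,0,0,0,0,0,0],[40,0,0,0,0,0,0],[40,0,0,0,0,0,0]]}}

```text
time_s: 31.65
ee_pos: [0.5503, 0.1025, 0.034]
eef_rot: [-3.142, -0.0, 0.284]
force: [-0.7, 0.1, -2.3]
grip_width: 0.043
grip_force: 40.0
```

Call:
{"op": "servo_tool", "data": {"plan": [[40,0,0,0.0003,0,0,0],[40,0,0,0.0003,0,0,0],[40,0,0,0,0,0,0],[40,0,0,0,0,0,0],[40,0,0,0,0,0,0],[40,0,0,0,0,0,0],[40,0,0,0,0,0,0],[40,0,0,0,0,0,0]]}}

```text
time_s: 32.65
ee_pos: [0.5503, 0.1025, 0.0334]
eef_rot: [-3.142, -0.0, 0.284]
force: [-0.4, -0.8, -3.2]
grip_width: 0.0431
grip_force: 40.0
```

Call:
{"op": "servo_tool", "data": {"plan": [[40,0,0,0.0003,0,0,0],[40,0,0,0.0002,0,0,0],[40,0,0,0,0,0,0],[40,0,0,0,0,0,0],[40,0,0,0,0,0,0],[40,0,0,0,0,0,0],[40,0,0,0,0,0,0],[40,0,0,0,0,0,0]]}}

```text
time_s: 33.65
ee_pos: [0.5503, 0.1024, 0.0331]
eef_rot: [3.142, -0.0, 0.284]
force: [-3.0, -2.3, 4.6]
grip_width: 0.0433
grip_force: 40.0
```

It is in contact, at +4.6 N. I release and rise.

Call:
{"op": "servo_tool", "data": {"plan": [[48,0,0,0,0,0,0],[52,0,0,0,0,0,0],[60,0,0,0,0,0,0],[75,0,0,0,0,0,0],[80,0,0,0,0,0,0],[80,0,0,0,0,0,0],[80,0,0,-0.01,0,0,0],[80,0,0,-0.03,0,0,0]]}}

```text
time_s: 34.65
ee_pos: [0.5496, 0.1024, 0.0728]
eef_rot: [-3.141, 0.002, 0.284]
force: [0.8, -0.6, 0.7]
grip_width: 0.0753
grip_force: 0.0
```

Call:
{"op": "servo_tool", "data": {"plan": [[80,0,0,-0.04,0,0,0],[80,0,0,-0.05,0,0,0],[80,0,0,-0.05,0,0,0],[80,0,0,-0.02,0,0,0],[80,0,0,0,0,0,0],[80,0,0,0,0,0,0],[80,0,0,0,0,0,0],[80,0,0,0,0,0,0]]}}

```text
time_s: 35.65
ee_pos: [0.5501, 0.1025, 0.2322]
eef_rot: [-3.141, 0.001, 0.284]
force: [0.5, 0.4, 0.0]
grip_width: 0.0759
grip_force: 0.0
```

```bash
python3 - <<'E'
from h import *
st(); c=cam('wrist'); s=cam('scene')
a=cv2.resize(c['pixels'],(400,300)); b=cv2.resize(s['pixels'],(400,300))
save('w7.png',np.hstack([a,b]))
P=pts(c);z=P[...,2]
v=c['pixels']
m=(z>.05)&(z<.1)&(np.hypot(P[...,0]-.55,P[...,1]-.102)<.035);q=P[m];print('bud',cv2.minAreaRect((q[:,:2]*1000).astype(np.float32)),np.percentile(q[:,2],98))
L=P-np.array([.5503,.1025,0]);x=L[...,0]*.96+L[...,1]*.28;y=-L[...,0]*.28+L[...,1]*.96
for lo,hi in((.03,.05),(.06,.08),(.08,.09)):
  for a,b in((-.02,-.01),(.01,.02)):
    print(lo,a,np.median(z[(x>lo)&(x<hi)&(y>a)&(y<b)]))
print('floor',np.median(z[(x>.03)&(x<.08)&(abs(y)>.035)&(abs(y)<.055)]))
E
```

```text
{'time_s': 35.65, 'qpos': [0.1187, 0.3029, 1.4546, 0.0, 1.3853, 1.4057], 'ee_pos': [0.5501, 0.1025, 0.2322], 'eef_rot': [-3.1414, 0.0012, 0.2838], 'force': [0.455, 0.3667, 0.0035], 'moment': [-0.0003, -0.0067, 0.0083], 'grip_width': 0.0759, 'grip_force': 0.0}
bud ((551.0442504882812, 103.3994140625), (42.5176887512207, 42.847782135009766), 63.264198303222656) 0.08649584200303223
0.03 -0.02 0.010331676154146346
0.03 0.01 0.010512666865321929
0.06 -0.02 0.010456677410443982
0.06 0.01 0.010352858408034737
0.08 -0.02 0.010595480277939995
0.08 0.01 0.010320161762686575
floor 0.34589878408150354
```

View pics/w7.png

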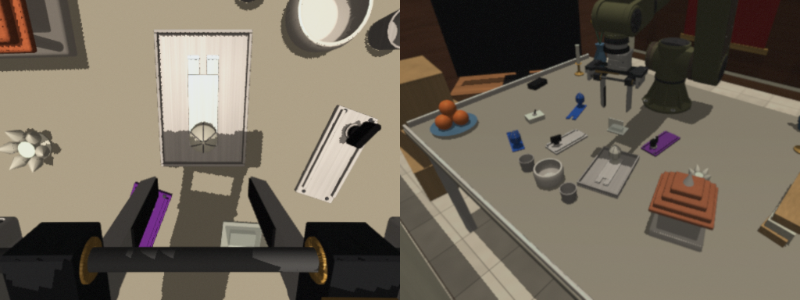

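The lamp stands flat inside the tray: left half (203,100), foot top at z=0.010, which is floor plus foot thickness, and bud top at 0.086. Everything else is in place, so I hand in.

```bash
python3 -c "
from h import *
print(ctrl.hand_in())"
```

```text
the job is handed in; nothing more can be done
None
```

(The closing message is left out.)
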